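# Rock the jammed tapping mallet loose and hang it in its ring

### The job

The small wooden tapping mallet is jammed by its handle in the slanted wooden holder: its stiff jaws have closed in over the flared end of the handle. Rock the mallet well over to both sides to work it loose, draw it out, then lower it handle first into the steel ring stand until its head rests on the ring, and let go. Do not knock over the two dropper bottles.

Things in the scene. Friction and masses are not known exactly. Their poses are not given: they have to be found in the camera images.
- mallet: Wooden mallet, 130 mm long, about 0.16 kg. Origin at the tip of the handle, z along it to the head, x along the head. Round handle 12 mm thick, z = 0 to 100 mm, flared at z = 20 to 28 mm into a flat lug 25 mm wide along y, 12 mm along x. At the start it stands in the holder along its slanted axis, tip on the floor, head up, turned as the holder is (x and y agree)
- head (a point): Centre of the mallet's head, 115 mm up from the handle's tip. The head is a block 76 mm long (x), 32 mm wide (y), 30 mm high (z = 100 to 130 mm of the mallet). Grip it across the 32 mm, at mid-length. Axes as the mallet's
- neck (a point): Point on the mallet's axis at the underside of its head, 100 mm from the tip of the handle
- stand: Slanted wooden holder, fixed: base plate 120 x 100 x 12 mm, block to about 85 mm high, 76 mm wide along y, 39 mm thick, 48 mm deep along its slanted axis. Origin on the table, z up. The axis leans 25 degrees to the stand's -x (roughly towards the robot): direction (-0.42, 0, 0.91) in its frame. Inside, two jaws close on the handle from +y and -y, 33 to 41 mm up the axis, above the lug
- foot (a point): Point on the holder's floor on its slanted axis, 32 mm above the table: the handle's tip stands here (1.2 mm play each way in y) and the mallet rocks about it. Rock with the tip down, not pulled: pulled, it rises 5 mm and its lug catches under the jaws however hard one pulls, and hinders the rocking
- mouth (a point): Centre of the slot in the holder's top, 48 mm from the foot up the slanted axis. The slot is 13.6 mm wide and 40 mm long along the stand's y: the mallet rocks only in that plane, to +y and -y of the stand. 13 to 14 degrees of lean (at most 16) each way pushes that side's jaw 6 to 8 mm out, with under 10 N at the head
- jaw_left (a joint): Stiff jaw on the stand's +y side (robot's left): near 0 = closed on the handle (13.4 mm between the jaws), grows to 0.0085 m as the handle pushes it outward; stays where it is left (friction about 9 N). The 25 mm lug passes when both jaws are well back, 6 mm or more each; one alone is not enough
- jaw_right (a joint): The same jaw on the stand's -y side (robot's right), pushed outward to -y
- ring_stand: Steel ring stand, screwed down: level ring of 8 mm rod on an arm from an upright post 70 mm behind the ring's centre (the stand's +x), nothing above the ring. Origin on the table under the ring's centre, z up. Post and arm lie below the ring's top
- ring (a point): Centre of the ring at the level of its top, 146 mm above the table; clear opening 40 mm, outside 56 mm
- bottle_a: Amber dropper bottle, 33 mm thick, 131 mm tall, near the back of the work, loose; origin under its foot. Only to be left standing
- bottle_b: Amber dropper bottle, 39 mm thick, 131 mm tall, near the back of the work, loose; origin under its foot. Only to be left standing
There are look-alikes about, which are no part of the job. What is shaped like the ring_stand but green is not meant.

How it is judged:
By the outcome, as a careful person would: the job done as asked, in the order asked, and still so for the second after the job is handed in, with the robot touching nothing.
It also fails if it takes over 51 s, if anything falls off the work surface, if the arm or the gripper's body presses on something with over 40 N, if the wrist force passes 120 N, or if a joint passes its speed limit or range.

### The arm

A 7-joint arm with a two-finger parallel gripper is mounted at the origin on a cart in front of the work surface, level with it; the furniture and walls round the work are solid. World frame = base frame: x ahead of the robot, y to its left, z up, the work surface at z = 0. Lengths are in m, angles in rad, forces in N, time in s.
With the tool pointing down it reaches from about 0.4 to 0.85 m from the base axis. Payload 10.4 kg.
Tool frame: the origin (TCP) lies at the very end of the fingers, on their centre line; the grasp point (between the pads) lies 19 mm behind it; z points along the fingers, y is the line along which they close (so a half turn about z gives the same grasp; the last joint's range is limited). The gripper opens to 87 mm and grips with 3 to 60 N. Pads are 19 mm wide; open, the fingers measure 117 mm over their backs; the gripper's body (75 mm by 190 mm) begins 51 mm behind the grasp point.
Start: joints at [-1.26, 0.332, -0.065, 1.46, 0.022, 1.35, -0.088], TCP at [0.205, 0.591, 0.223] pointing down, gripper open.
Joint ranges: [-2.6, 2.6], [-0.5, 2.12], [-1.47, 1.34], [0.16, 2.42], [-1.27, 4.41], [0.06, 2.06], [-2.6, 2.6]. Speed limits (rad/s): [2.22, 2.22, 2.79, 2.79, 3.14, 3.14, 3.14].

### API

Orientations are given as a rotation vector (axis times angle).
In Python, from bench import * gives the robot as it stands.
- The arm moves only by the tool apply_moves, never from a script. Its argument "series" is one flat list of numbers, 5 for each row, row after row: the opening, from 0 (shut) to 1 (fully open), then the shift along the world's x, y, z normalised to -1 to 1, where 1 is 0.06 m, then the turn about the world's z normalised to -1 to 1, where 1 is 0.08 rad. A call has 1 to 8 rows; each row shifts and turns the commanded pose from where the row before left it; what a row does not reach is not made up. A row lasts 1/8 s, in which the tool goes at most 62.5 mm and 10.7 degrees, less where a joint would pass 70% of its speed; a pose out of reach is approached as far as the arm can. A call with a number of a shift or a turn outside -1 to 1 is refused whole. A call with a gripper value outside its range is refused whole. The fingers move at their own pace and stop on an object; "newtons" is the grip in N (left out, the last holds). Time passes only in rows, so rows that do not move let the fingers close. It gives the time, the measured TCP pose, the force, the opening and the grip force at its end, in the units of the state.
- get_state(): the state, without advancing time (a new reading comes with each control period).
- grab_frame(name): name is "side" or "top" or "wrist"; returns a dict with "color" (480x640x3 uint8, red, green, blue), "fx", "fy", "cx", "cy" (pixels), "world_from_camera" (4x4, takes a point from camera to world coordinates); the wrist camera has in their place "tool_from_camera" (4x4, takes a point from camera to tool coordinates, whose origin is the TCP and whose axes are the flange's). Camera axes: x right, y up, looking along -z (the intrinsics and any distortion apply to the point x, -y, -z); pixel columns grow to the right and rows downward; lengths in m; the calibration is good to about 2 mm. A picture is of the moment at which its call begins: read the wrist's pose just before it. There is no depth.
- finish_job(): hands the job in; it is judged then, once.
The state is a dict: "time": time; "joints": joint angles; "joint_vel": joint speeds; "joint_torque": joint torques, N m; "ee_pos": TCP position; "orientation": TCP orientation; "ft_force": force on the tool from outside, world axes, zero at the start; "moment": the same for the moment, N m; "opening": finger opening in m; "grip_force": force on a finger pad.
Only numpy, scipy, OpenCV 4.12 (cv2) and the standard library are available. Lean on these libraries where they do the work, as an engineer would, in place of code of your own. Each camera call takes 0.05 s, during which the arm holds its last target. There are 200 camera calls.

## Working session

There is one attempt and no reset: what is moved stays moved. The work goes in short steps, Python scripts to look and compute and a tool call to move; the robot and the scene stay as the last step left them, time stands still between calls to the robot, and variables do not carry over. Pictures are saved under pics/ and viewed, at most 10 in all, crops included, and the job is handed in when it is done.

Besides the shell and the picture viewer there is one more tool, called after "Request:" as name(argument=value, ...), one argument or row to a line, values as JSON. apply_moves: Moves the arm, as the interface text tells. Its arguments: {"type":"object","properties":{"series":{"type":"array"},"newtons":{"type":"number"}},"required":["series"]}

```bash
ls; mkdir -p pics; python3 - <<'E'
from bench import *
import cv2
s=get_state();print(s)
for n in("side","top"):
    f=grab_frame(n);cv2.imwrite(f"pics/{n}0.png",f["color"][:,:,::-1]);print(n,{k:v for k,v in f.items() if k!="color"})
E
```

```text
pics
{'time': 0.0, 'joints': array([-1.25957048,  0.33289562, -0.06470707,  1.46096523,  0.02159168,
        1.34986698, -0.08855147]), 'joint_vel': array([-0.00056741,  0.00131061, -0.00026939, -0.00095587, -0.00230186,
       -0.00143201, -0.00140673]), 'joint_torque': array([-1.56450747e-04, -6.23255324e+01,  2.47121870e-02, -3.89897096e+01,
       -6.12785085e-02,  3.99994024e-02,  1.55852977e-04]), 'ee_pos': array([0.20465876, 0.5901301 , 0.2217277 ]), 'orientation': array([-5.21949144e-01, -3.09774283e+00,  2.24321914e-03]), 'ft_force': array([0.79910879, 0.03073736, 0.03101822]), 'moment': array([-0.01903894, -0.0182718 , -0.00541936]), 'grip_force': 0.0, 'opening': 0.08685713428374646}
side {'fx': 483.17398408877415, 'fy': 483.17398408877415, 'cx': 321.19522231377584, 'cy': 234.83473560771483, 'world_from_camera': array([[-0.99662677,  0.03735397, -0.07307371,  0.50596395],
       [-0.08205789, -0.43989221,  0.89429377,  0.90848005],
       [ 0.00126086,  0.89727338,  0.44147354,  0.57099426],
       [ 0.        ,  0.        ,  0.        ,  1.        ]])}
top {'fx': 511.12615943220834, 'fy': 511.12615943220834, 'cx': 321.03851032104836, 'cy': 232.07926564024763, 'world_from_camera': array([[-0.02359669,  0.99152449, -0.12775904,  0.43801913],
       [-0.99929505, -0.02712578, -0.02595369, -0.00785505],
       [-0.02919929,  0.12705656,  0.9914656 ,  1.23428987],
       [ 0.        ,  0.        ,  0.        ,  1.        ]])}
```

View pics/side0.png

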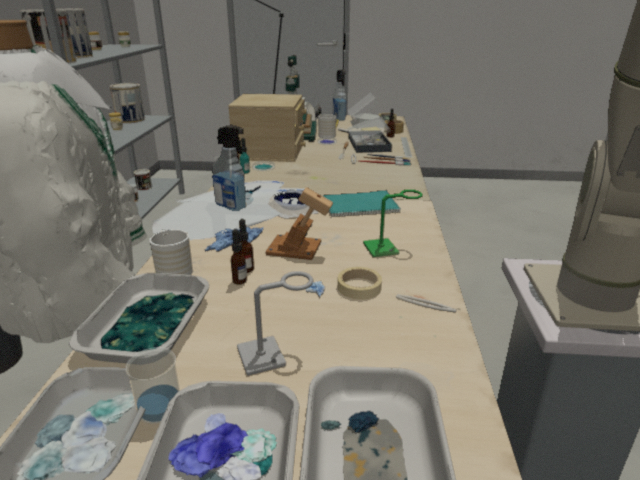

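View pics/top0.png

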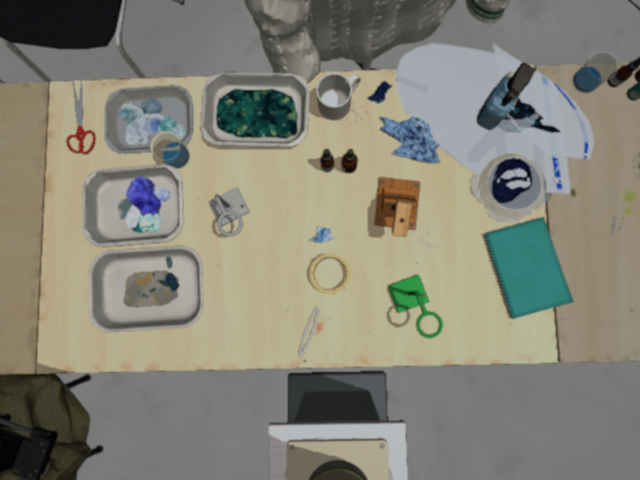

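Candidates. Steel ring stand: the grey one (side 297,281; top 228,222). The green look-alike (side 405,194; top 428,323) is not meant. The roll ring at (358,283) is neither. Mallet and holder: side 305,225, top 400,205; there is only one. Bottles: top 327,160 and 349,160. Next, one close crop mosaic to check.

```bash
python3 - <<'E'
import cv2,numpy as np
s=cv2.imread("pics/side0.png");t=cv2.imread("pics/top0.png")
def c(im,x,y,k=5,w=80,h=60): 
    r=cv2.resize(im[y:y+h,x:x+w],(400,300),interpolation=cv2.INTER_CUBIC)
    for i in range(0,w,10): cv2.putText(r,str(x+i),(i*k,8),0,.3,(0,0,255),1);cv2.line(r,(i*k,10),(i*k,14),(0,0,255),1)
    for j in range(10,h,10): cv2.putText(r,str(y+j),(0,j*k+3),0,.3,(0,0,255),1);cv2.line(r,(20,j*k),(24,j*k),(0,0,255),1)
    return r
cv2.imwrite("pics/mos.png",np.vstack([np.hstack([c(s,257,198+0-13,5,80,75)[:300],c(t,360,170)]),np.hstack([c(s,250,255),c(t,190,180)])]))
E
```

```text
(no output)
```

View pics/mos.png

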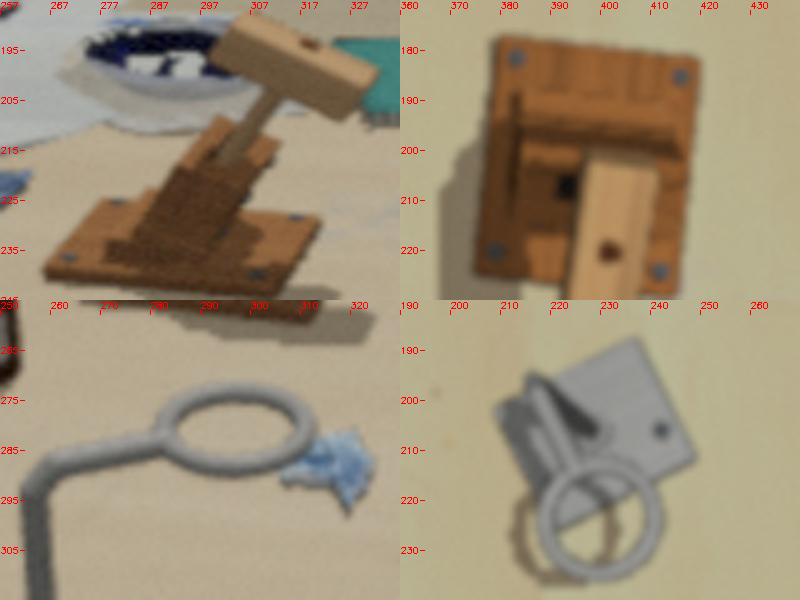

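```bash
cat > h.py <<'E'
from bench import *
import numpy as np, cv2
from scipy.optimize import least_squares
from scipy.spatial.transform import Rotation as R
def proj(P,f,T=None):
    T=f["world_from_camera"] if T is None else T
    c=(np.atleast_2d(P)-T[:3,3])@T[:3,:3]
    return np.c_[f["cx"]-f["fx"]*c[:,0]/c[:,2], f["cy"]+f["fy"]*c[:,1]/c[:,2]]
L=np.deg2rad(25)
AX=np.array([-np.sin(L),0,np.cos(L)]);MX=np.array([np.cos(L),0,np.sin(L)])
def tow(p,P): # stand (foot-based, table z) -> world
    c,s=np.cos(p[2]),np.sin(p[2]);P=np.atleast_2d(P)
    return np.c_[p[0]+c*P[:,0]-s*P[:,1],p[1]+s*P[:,0]+c*P[:,1],P[:,2]]
def mal(x,y,z): return np.array([0,0,.032])+z*AX+x*MX+np.array([0,y,0])
E
python3 - <<'E'
from h import *
s=grab_frame("side");t=grab_frame("top")
A=[mal(a*.038,b*.016,z) for a,b,z in[(1,1,.13),(-1,1,.13),(1,1,.1),(-1,1,.1),(1,-1,.13),(-1,-1,.13)]]
a=np.array([(302,191.2),(329,207.5),(298.4,200.75),(326,215.5),(308,188.3),(333,203)])
b=np.array([(379.4,177.4),(420,182),(375,224.6),(416.3,229)])
def C(o):return np.array([(o+.06,.05,.012),(o+.06,-.05,.012),(o-.06,.05,.012),(o-.06,-.05,.012)])
def r(p):return np.r_[(proj(tow(p,A),s)-a).ravel(),(proj(tow(p,C(p[3])),t)-b).ravel()]
q=least_squares(r,[.65,-.18,0,0]);print(q.x,q.fun.round(1).reshape(-1,2).tolist())
p=q.x
print("head",tow(p,mal(0,0,.115)),"neck px top",proj(tow(p,mal(0,0,.13)),t))
k=[((230.2,224)),(297.4,281)]
z=least_squares(lambda P:np.r_[proj(P,t)[0]-k[0],proj(P,s)[0]-k[1]],[.6,.2,.14]);print("ring",z.x,z.fun)
for f,u in((t,k[0]),(s,k[1])): print(least_squares(lambda P:proj(np.r_[P,.142],f)[0]-u,[.6,.2]).x)
m=least_squares(lambda P:np.r_[proj(P,t)[0]-(217,196),proj(P,s)[0]-(257,290)],[.6,.2,.14]);print("post",m.x)
st=get_state();print(R.from_rotvec(st["orientation"]).as_matrix().round(3))
f=grab_frame("wrist");print(f["tool_from_camera"].round(3).tolist(),f["fx"])
# overlay
im=t["color"][:,:,::-1].copy();im=cv2.resize(im[160:260,350:450],(600,600),interpolation=2)
for P in A+[mal(x*.038,-.016,.1) for x in(1,-1)]:
    u=(proj(tow(p,P),t)[0]-(350,160)+.5)*6;cv2.circle(im,tuple(int(v) for v in u),3,(255,0,0),-1)
cv2.imwrite("pics/ov.png",im)
E
```

```text
[ 0.65359915 -0.16047685 -0.15514665  0.00779224] [[0.4, -0.6], [2.1, -1.5], [-1.0, 0.2], [-0.2, 0.7], [-2.0, -2.4], [1.0, -2.0], [0.1, -0.9], [0.5, -0.5], [-1.4, 0.2], [-1.2, 1.0]]
head [[ 0.6055818  -0.15296676  0.1362254 ]] neck px top [[401.48815422 219.8856346 ]]
ring [0.60230861 0.2176783  0.14155093] [-0.01225554 -0.17956012  0.13784127  0.02231761]
[0.60184635 0.21755922]
[0.60244809 0.21834942]
post [0.66548769 0.24724485 0.13915453]
[[-0.945  0.328 -0.   ]
 [ 0.328  0.945 -0.001]
 [-0.    -0.001 -1.   ]]
[[0.001, 0.968, 0.249, 0.066], [1.0, -0.001, -0.001, 0.0], [-0.001, 0.249, -0.968, -0.162], [0.0, 0.0, 0.0, 1.0]] 345.3804070711161
```

View pics/ov.png

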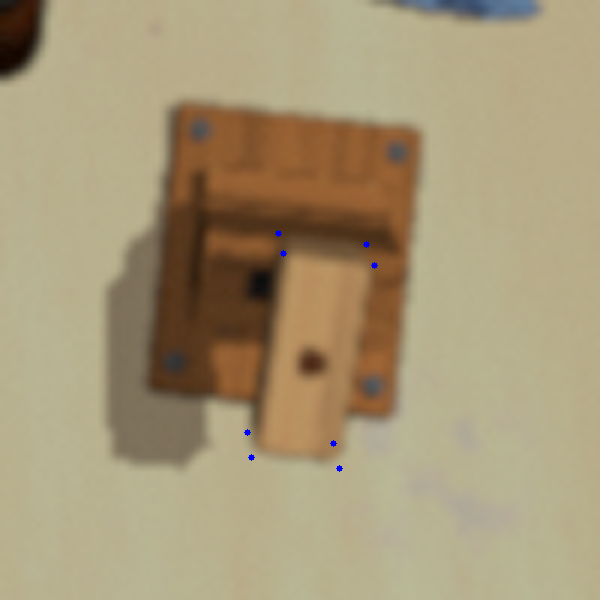

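The overlay fits: the predicted mallet-top centre (401.5,219.9) lands on the dark spot in the head. The ring-to-post distance comes out at 70 mm as stated. Approaching high.

Request:
apply_moves(
  series=[1,0.4,-0.75,0.1,0.3,1,0.4,-0.75,0.1,0.3,1,0.4,-0.75,0.1,0.3,1,0.4,-0.75,0.1,0.3,1,0.4,-0.75,0.1,0.3,1,0.4,-0.75,0.1,0.3,1,0.4,-0.75,0,0.3,1,0.4,-0.75,0,0.14],
)

```text
time: 1.25
ee_pos: [0.3973, 0.2289, 0.2588]
orientation: [0.242, 3.132, 0.001]
ft_force: [-0.5, -0.4, -1.0]
opening: 0.087
grip_force: 0.0
```

Request:
apply_moves(
  series=[1,0.4,-0.75,0,0,1,0.4,-0.75,0,0,1,0.4,-0.75,0,0,1,0.4,-0.75,0,0,1,0.4,-0.75,0,0,1,0.4,-0.75,0,0,1,0.4,-0.75,0,0,1,0,0,0,0],
)

```text
time: 2.25
ee_pos: [0.5651, -0.0888, 0.2582]
orientation: [-0.252, -3.131, 0.004]
ft_force: [0.2, 0.7, 0.3]
opening: 0.0871
grip_force: 0.0
```

Request:
apply_moves(
  series=[1,0.34,-0.53,0,0,1,0.34,-0.53,0,0,1,0,0,0,0],
)

```text
time: 2.62
ee_pos: [0.6057, -0.1499, 0.258]
orientation: [-0.247, -3.131, 0.002]
ft_force: [0.7, 0.7, -0.8]
opening: 0.0871
grip_force: 0.0
```

```bash
python3 - <<'E'
from h import *
st=get_state();print(st["ee_pos"],st["orientation"])
f=grab_frame("wrist")
T=np.eye(4);T[:3,:3]=R.from_rotvec(st["orientation"]).as_matrix();T[:3,3]=st["ee_pos"];T=T@f["tool_from_camera"]
p=[0.6536,-0.1605,-.155]
im=f["color"][:,:,::-1].copy()
np.savez("w1.npz",T=T,**{k:f[k] for k in("fx","fy","cx","cy")})
for P in [mal(a*.038,b*.016,.13) for a in(1,-1) for b in(1,-1)]+[mal(0,0,.13)]+[mal(-.038,b*.016,.1) for b in(1,-1)]:
    u=proj(tow(p,P),f,T)[0];print(u.round(1));cv2.circle(im,tuple(int(v) for v in u),2,(255,0,0),-1)
cv2.imwrite("pics/w1.png",im)
E
```

```text
[ 0.60565671 -0.14988902  0.25796041] [-2.46576970e-01 -3.13097347e+00  2.00302564e-03]
[335.2 272.3]
[294.2 272.3]
[334.3 179.5]
[295.3 179.5]
[314.7 224.7]
[332.9 190.9]
[297.6 190.9]
```

View pics/w1.png

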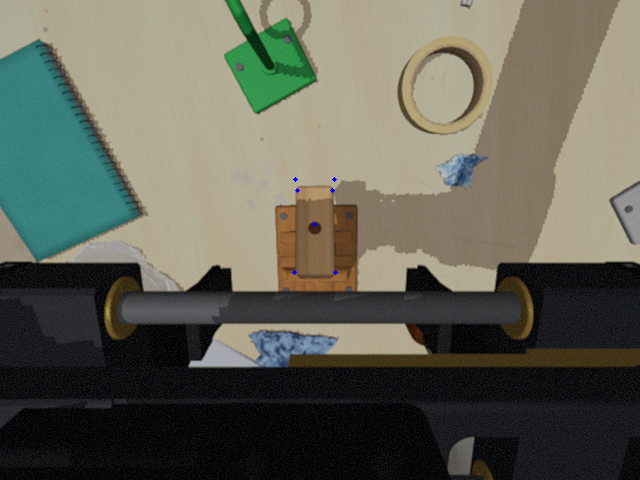

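The wrist view shows the head's top centre at (314.5,228), against a predicted (314.7,224.7). That means about 2.5 mm further in +x; y and yaw agree. Lowering to straddle the head.

Request:
apply_moves(
  series=[0.8,0.04,-0.05,-0.6,0,0.8,0,0,-0.6,0,0.7,0,0,-0.6,0,0.6,0,0,-0.5,0,0.55,0,0,0,0,0.55,0,0,0,0],
  newtons=10,
)

```text
time: 3.42
ee_pos: [0.6086, -0.1503, 0.1221]
orientation: [0.241, 3.131, 0.001]
ft_force: [-0.5, 0.2, 0.1]
opening: 0.0489
grip_force: 0.0
```

Request:
apply_moves(
  series=[0.55,0.02,0.1,-0.1,0,0.55,0.02,0.13,0,0,0.55,0.02,0.13,0,0,0.55,0.01,0.07,0,0,0.55,0,0,0,0],
)

```text
time: 4.05
ee_pos: [0.6123, -0.125, 0.1148]
orientation: [0.242, 3.132, 0.0]
ft_force: [0.1, -2.4, 1.6]
opening: 0.0478
grip_force: 1.4
```

Request:
apply_moves(
  series=[0.55,0.01,0.07,0,0,0.55,0,0,0,0],
)

```text
time: 4.3
ee_pos: [0.6128, -0.121, 0.1146]
orientation: [0.242, 3.132, 0.0]
ft_force: [-1.5, -4.2, 1.5]
opening: 0.0479
grip_force: 1.6
```

Request:
apply_moves(
  series=[0.55,0,0.04,0,0,0.55,0,0,0,0],
)

```text
time: 4.55
ee_pos: [0.6129, -0.1172, 0.1143]
orientation: [-0.241, -3.132, -0.002]
ft_force: [-0.4, 0.4, -0.1]
opening: 0.048
grip_force: 0.0
```

```bash
python3 - <<'E'
from h import *
st=get_state();print(st["ee_pos"],st["ft_force"],st["grip_force"])
f=grab_frame("wrist");s=grab_frame("side")
a=cv2.resize(f["color"][:300,160:480,::-1],(430,400))
b=cv2.resize(s["color"][170:250,250:330,::-1],(370,400),interpolation=2)
cv2.imwrite("pics/r1.png",np.hstack([a,b]))
E
```

```text
[ 0.61289438 -0.11724579  0.11427302] [-0.36476071  0.39599791 -0.1468234 ] 0.0
```

View pics/r1.png

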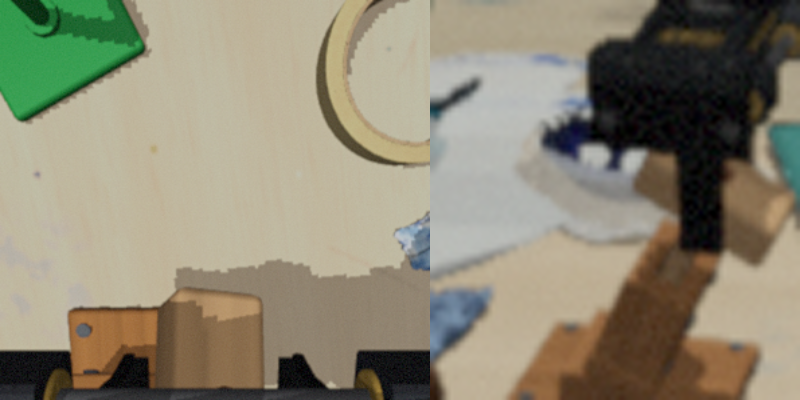

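```bash
cat >> h.py <<'E'
def lean(P,th): # rotate about foot: axis AX tilts to +y
    P=np.atleast_2d(P)-[0,0,.032]
    return P@R.from_rotvec(MX*-th).as_matrix().T+[0,0,.032]
E
python3 - <<'E'
from h import *
print(lean(mal(0,0,.115),.2))
st=get_state();f=grab_frame("wrist")
T=np.eye(4);T[:3,:3]=R.from_rotvec(st["orientation"]).as_matrix();T[:3,3]=st["ee_pos"];T=T@f["tool_from_camera"]
p=[0.656,-0.1605,-.155]
for d in(9,12,14,16,18):
    print(d,*[proj(tow(p,lean(mal(-.038,y,z),np.deg2rad(d))),f,T)[0].round(0) for y,z in((.016,.13),(-.016,.13),(-.016,.1))])
E
```

```text
[[-0.04763231  0.02284697  0.13414783]]
9 [320. 214.] [244. 210.] [247. 226.]
12 [335. 215.] [261. 211.] [258. 226.]
14 [345. 216.] [272. 211.] [265. 226.]
16 [354. 217.] [283. 211.] [272. 226.]
18 [363. 218.] [294. 212.] [279. 226.]
```

The mallet leans about 16° to +y (right edge at pixel 355, where 16° predicts 354), so the left jaw is well back. Now the other side.

Request:
apply_moves(
  series=[0.55,-0.04,-0.2,0,0,0.55,-0.04,-0.2,0,0,0.55,-0.02,-0.15,0,0,0.55,-0.02,-0.15,0,0,0.55,-0.02,-0.13,0,0,0.55,-0.02,-0.13,0,0,0.55,-0.01,-0.07,0,0,0.55,0,0,0,0],
)

```text
time: 5.7
ee_pos: [0.6025, -0.1816, 0.1146]
orientation: [0.244, 3.132, -0.002]
ft_force: [-0.6, 0.2, -0.0]
opening: 0.048
grip_force: 0.0
```

Request:
apply_moves(
  series=[0.55,-0.01,-0.06,0,0,0.55,0,0,0,0],
)

```text
time: 5.95
ee_pos: [0.6019, -0.1845, 0.1146]
orientation: [0.243, 3.132, -0.0]
ft_force: [0.5, 0.2, -0.0]
opening: 0.0481
grip_force: 0.0
```

Request:
apply_moves(
  series=[0.55,0,-0.04,0,0,0.55,0,0,0,0],
)

```text
time: 6.2
ee_pos: [0.6019, -0.1867, 0.1146]
orientation: [-0.243, -3.132, 0.0]
ft_force: [-0.8, 0.1, 0.2]
opening: 0.0476
grip_force: 0.0
```

```bash
python3 - <<'E'
from h import *
st=get_state();f=grab_frame("wrist");s=grab_frame("side")
print(st["ee_pos"],st["ft_force"])
T=np.eye(4);T[:3,:3]=R.from_rotvec(st["orientation"]).as_matrix();T[:3,3]=st["ee_pos"];T=T@f["tool_from_camera"]
p=[0.656,-0.1605,-.155]
for d in(-9,-12,-14,-16):
    print(d,*[proj(tow(p,lean(mal(-.038,y,z),np.deg2rad(d))),f,T)[0].round(0) for y,z in((.016,.13),(-.016,.13),(.016,.1))])
a=cv2.resize(f["color"][150:300,240:400,::-1],(430,400))
b=cv2.resize(s["color"][170:250,250:330,::-1],(370,400),interpolation=2)
cv2.imwrite("pics/r2.png",np.hstack([a,b]))
E
```

```text
[ 0.60192873 -0.18668216  0.11455557] [-0.75546262  0.13865041  0.24161399]
-9 [390. 211.] [314. 214.] [387. 226.]
-12 [373. 211.] [299. 215.] [377. 226.]
-14 [362. 211.] [290. 216.] [369. 226.]
-16 [351. 212.] [280. 217.] [362. 226.]
```

View pics/r2.png

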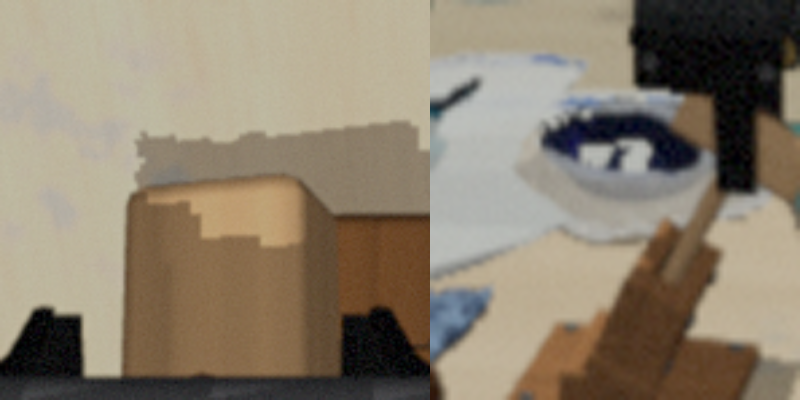

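Lean to −y is about 15° (corners at pixels 352 and 366). One last millimetre, then recentre and grip.

Request:
apply_moves(
  series=[0.55,0,-0.02,0,0,0.55,0,0,0,0,0.55,0.02,0.2,0,0,0.55,0.02,0.2,0,0,0.55,0.04,0.19,0,0,0.45,0,0,0,0,0.4,0,0,0,0,0.38,0,0,0,0],
)

```text
time: 7.3
ee_pos: [0.6066, -0.1529, 0.1146]
orientation: [0.244, 3.132, -0.0]
ft_force: [0.5, -0.0, 1.0]
opening: 0.0344
grip_force: 0.3
```

Request:
apply_moves(
  series=[0,0,0,0,0,0,0,0,0,0,0,0,0,0,0],
  newtons=25,
)

```text
time: 7.68
ee_pos: [0.6066, -0.1526, 0.1146]
orientation: [-0.243, -3.132, 0.0]
ft_force: [-1.0, -1.2, 2.4]
opening: 0.0323
grip_force: 24.3
```

Opening is 32.3 mm, so the head is held squarely. Drawing out along the axis.

Request:
apply_moves(
  series=[0,-0.04,0.005,0.08,0,0,-0.04,0.005,0.08,0,0,0,0,0,0],
)

```text
time: 8.05
ee_pos: [0.6027, -0.1491, 0.122]
orientation: [0.239, 3.132, 0.003]
ft_force: [12.1, 1.2, -19.5]
opening: 0.0317
grip_force: 25.0
```

Request:
apply_moves(
  series=[0,-0.035,0.005,0.075,0,0,-0.035,0.005,0.075,0,0,0,0,0,0],
)

```text
time: 8.43
ee_pos: [0.598, -0.1486, 0.1306]
orientation: [-0.239, -3.131, -0.002]
ft_force: [11.5, 1.8, -21.9]
opening: 0.0317
grip_force: 25.0
```

```bash
python3 - <<'E'
from h import *
st=get_state();f=grab_frame("wrist");s=grab_frame("side")
print(st["ee_pos"],st["ft_force"],st["moment"])
T=np.eye(4);T[:3,:3]=R.from_rotvec(st["orientation"]).as_matrix();T[:3,3]=st["ee_pos"];T=T@f["tool_from_camera"]
p=[0.656,-0.1605,-.155]
for d in(0,5,10,16,20):
    print(d,*[proj(tow(p,mal(-.038,y,z)+d/1000*AX),f,T)[0].round(0) for y,z in((.016,.13),(-.016,.13),(.016,.1))],
      *[proj(tow(p,mal(x,.016,z)+d/1000*AX),s)[0].round(1) for x,z in((-.038,.1),(.038,.1))])
a=cv2.resize(f["color"][150:300,240:400,::-1],(430,400))
b=cv2.resize(s["color"][170:250,250:330,::-1],(370,400),interpolation=2)
cv2.imwrite("pics/r3.png",np.hstack([a,b]))
E
```

```text
[ 0.59796988 -0.14860927  0.13060984] [ 11.45533351   1.84458845 -21.90175039] [ 0.39879408 -2.46566047  0.0993434 ]
0 [347. 226.] [279. 226.] [342. 237.] [324.7 216.1] [296.4 200.9]
5 [348. 223.] [278. 223.] [343. 236.] [325.6 214.5] [297.3 199.2]
10 [349. 221.] [276. 221.] [344. 234.] [326.5 212.8] [298.1 197.5]
16 [350. 218.] [275. 218.] [344. 232.] [327.6 210.8] [299.1 195.4]
20 [351. 216.] [274. 215.] [345. 230.] [328.3 209.4] [299.7 194. ]
```

View pics/r3.png

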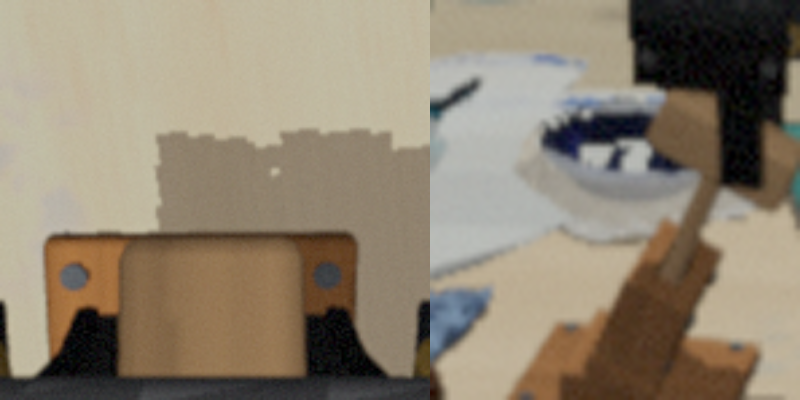

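The lug caught and the head slipped about 11 mm in the pads. I'll press it back down gently, release, and rock again more slowly and to the stop on each side.

Request:
apply_moves(
  series=[0,0.04,-0.005,-0.08,0,0,0.04,-0.005,-0.08,0,0,0.035,-0.005,-0.075,0,0,0.035,-0.005,-0.075,0,0.4,0,0,0,0,0.55,0,0,0,0,0.55,0,0,0,0],
  newtons=10,
)

```text
time: 9.4
ee_pos: [0.6068, -0.1523, 0.1146]
orientation: [0.243, 3.132, 0.0]
ft_force: [-0.1, 0.3, 0.7]
opening: 0.0456
grip_force: 0.0
```

Request:
apply_moves(
  series=[0.55,0.02,0.13,0,0,0.55,0.02,0.13,0,0,0.55,0.02,0.13,0,0,0.55,0.01,0.07,0,0,0.55,0.01,0.05,0,0,0.55,0.01,0.04,0,0,0.55,0.01,0.03,0,0,0.55,0,0,0,0],
)

```text
time: 10.4
ee_pos: [0.6128, -0.1174, 0.1146]
orientation: [0.242, 3.132, 0.0]
ft_force: [0.8, 0.7, 0.4]
opening: 0.048
grip_force: 0.2
```

Request:
apply_moves(
  series=[0.55,0,0.025,0,0,0.55,0,0,0,0],
)

```text
time: 10.65
ee_pos: [0.6128, -0.1159, 0.1146]
orientation: [0.243, 3.132, 0.0]
ft_force: [-0.8, 0.3, 0.1]
opening: 0.048
grip_force: 0.0
```

Request:
apply_moves(
  series=[0.55,0,0.025,0,0,0.55,0,0,0,0],
)

```text
time: 10.9
ee_pos: [0.6128, -0.1143, 0.1146]
orientation: [-0.242, -3.132, -0.0]
ft_force: [-0.3, -0.1, -0.1]
opening: 0.048
grip_force: 0.0
```

Request:
apply_moves(
  series=[0.55,0,0.03,0,0,0.55,0,0,0,0],
)

```text
time: 11.15
ee_pos: [0.6128, -0.1124, 0.1146]
orientation: [-0.242, -3.132, -0.0]
ft_force: [0.1, -0.9, -0.7]
opening: 0.0477
grip_force: 0.0
```

Request:
apply_moves(
  series=[0.55,0,0.03,0,0,0.55,0,0,0,0],
)

```text
time: 11.4
ee_pos: [0.6128, -0.1107, 0.1145]
orientation: [-0.242, -3.132, -0.0]
ft_force: [0.1, -0.1, -0.8]
opening: 0.0478
grip_force: 0.0
```

```bash
python3 - <<'E'
from h import *
st=get_state();f=grab_frame("wrist");s=grab_frame("side")
print(st["ee_pos"],st["ft_force"])
T=np.eye(4);T[:3,:3]=R.from_rotvec(st["orientation"]).as_matrix();T[:3,3]=st["ee_pos"];T=T@f["tool_from_camera"]
p=[0.659,-0.1605,-.155]
for d in(10,12,14,16,18):
    print(d,*[proj(tow(p,lean(mal(-.038,y,z),np.deg2rad(d))),f,T)[0].round(0) for y,z in((.016,.13),(-.016,.13),(-.016,.1))])
a=cv2.resize(f["color"][150:300,240:400,::-1],(430,400))
b=cv2.resize(s["color"][170:250,250:330,::-1],(370,400),interpolation=2)
cv2.imwrite("pics/r4.png",np.hstack([a,b]))
E
```

```text
[ 0.61275046 -0.11068093  0.11453744] [ 0.05924713 -0.13694334 -0.7775902 ]
10 [310. 223.] [235. 220.] [238. 234.]
12 [320. 224.] [246. 220.] [245. 234.]
14 [330. 225.] [257. 221.] [252. 234.]
16 [339. 226.] [268. 221.] [259. 234.]
18 [348. 226.] [278. 221.] [266. 234.]
```

View pics/r4.png

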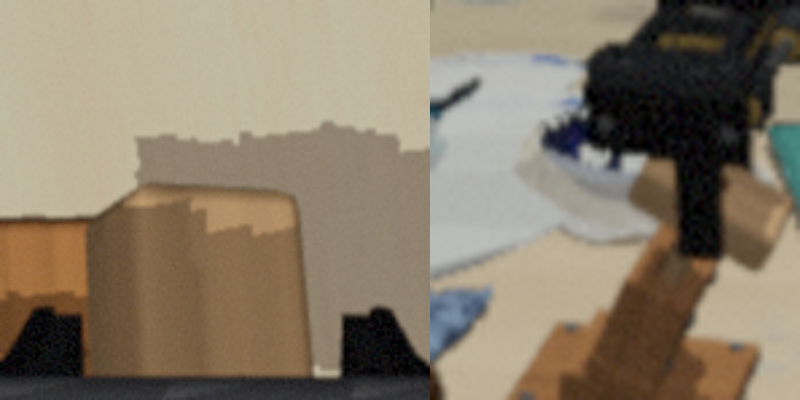

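Request:
apply_moves(
  series=[0.55,0,0.04,0,0,0.55,0,0,0,0],
)

```text
time: 11.75
ee_pos: [0.6128, -0.1084, 0.1145]
orientation: [-0.242, -3.132, 0.0]
ft_force: [0.9, -1.2, -0.1]
opening: 0.0481
grip_force: 0.4
```

Request:
apply_moves(
  series=[0.55,0,0.04,0,0,0.55,0,0,0,0],
)

```text
time: 12.0
ee_pos: [0.6127, -0.1062, 0.1145]
orientation: [-0.243, -3.132, 0.0]
ft_force: [0.1, -1.9, -0.7]
opening: 0.048
grip_force: 1.0
```

Request:
apply_moves(
  series=[0.55,0,0.04,0,0,0.55,0,0,0,0],
)

```text
time: 12.25
ee_pos: [0.6127, -0.1039, 0.1145]
orientation: [-0.243, -3.132, 0.001]
ft_force: [-0.2, -2.7, -1.3]
opening: 0.0477
grip_force: 1.7
```

Request:
apply_moves(
  series=[0.55,0,0.04,0,0,0.55,0,0,0,0],
)

```text
time: 12.5
ee_pos: [0.6127, -0.1013, 0.1145]
orientation: [-0.243, -3.132, 0.0]
ft_force: [0.1, -4.0, -2.5]
opening: 0.0478
grip_force: 2.0
```

```bash
python3 - <<'E'
from h import *
st=get_state();f=grab_frame("wrist");s=grab_frame("side");t=grab_frame("top")
print(st["ee_pos"],st["ft_force"])
T=np.eye(4);T[:3,:3]=R.from_rotvec(st["orientation"]).as_matrix();T[:3,3]=st["ee_pos"];T=T@f["tool_from_camera"]
def g(im,x,y,w,h,T0,ff):
    k=400/w;im=cv2.resize(im[y:y+h,x:x+w,::-1],(400,int(h*k)),interpolation=2)
    for d,c in((16,(255,0,0)),(20,(0,255,0)),(24,(0,0,255))):
        for yy,z in((.016,.13),(-.016,.13),(-.016,.1),(.016,.1)):
          for xx in(-.038,.038):
            u=(proj(tow([.658,-.1605,-.155],lean(mal(xx,yy,z),np.deg2rad(d))),ff,T0)[0]-(x,y)+.5)*k
            cv2.circle(im,tuple(int(v) for v in u),3,c,-1)
    return im
a=g(f["color"],200,150,200,150,T,f);b=g(s["color"],250,160,100,75,None,s);c=g(t["color"],350,160,100,75,None,t)
d=g(s["color"],280,165,60,45,None,s)
cv2.imwrite("pics/r5.png",np.vstack([np.hstack([a,b]),np.hstack([c,d])]))
E
```

```text
[ 0.61272215 -0.10127439  0.11452177] [ 0.12658435 -4.03506578 -2.52347651]
```

View pics/r5.png

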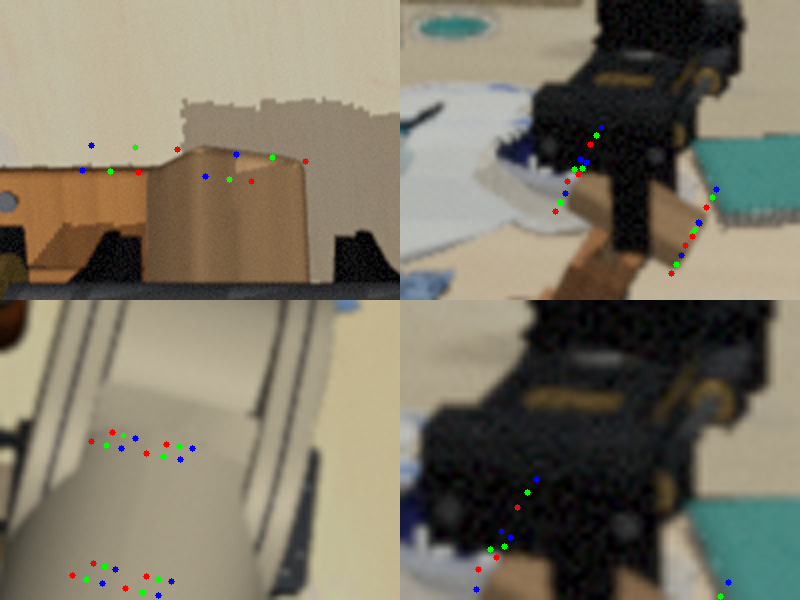

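The mallet leans well past 16°, so its tip must be off the floor. It has probably already come partly through the jaws. Recentring, gripping and checking its height numerically.

Request:
apply_moves(
  series=[0.55,-0.02,-0.2,0,0,0.55,-0.03,-0.2,0,0,0.55,-0.03,-0.2,0,0,0.55,-0.03,-0.22,0,0,0.4,0,0,0,0,0.3,0,0,0,0,0.3,0,0,0,0],
  newtons=10,
)

```text
time: 13.52
ee_pos: [0.6062, -0.1502, 0.1146]
orientation: [-0.242, -3.132, 0.0]
ft_force: [0.2, -0.4, 0.1]
opening: 0.0327
grip_force: 9.9
```

```bash
python3 - <<'E'
from h import *
st=get_state();print(st["ee_pos"],st["ft_force"],st["opening"],st["grip_force"])
s=grab_frame("side")
for d in(0,5,10,15,20):
    print(d,*[proj(tow([.658,-.1605,-.155],mal(x,.016,z)+d/1000*AX),s)[0].round(1) for x,z in((-.038,.1),(.038,.1),(-.038,.13),(.038,.13))])
c=s["color"].astype(int)
# wood mask: lighter brown
h=cv2.cvtColor(s["color"],cv2.COLOR_RGB2HSV)
for r in range(182,226):print(r,''.join('#' if (6<=h[r,q,0]<=16 and h[r,q,1]>85 and h[r,q,2]>90) else ('+' if (6<=h[r,q,0]<=16 and h[r,q,1]>85) else ('.' if h[r,q,2]>75 else 'B')) for q in range(285,345)))
E
```

```text
[ 0.60624087 -0.15023762  0.11456699] [ 0.16767907 -0.38044123  0.07833084] 0.032738823233964216 9.89765963554646
0 [323.9 216.1] [295.6 200.9] [329.2 206. ] [300.6 190.5]
5 [324.8 214.4] [296.4 199.2] [330.1 204.2] [301.4 188.8]
10 [325.7 212.7] [297.2 197.4] [331.  202.5] [302.2 187. ]
15 [326.6 211.1] [298.1 195.7] [332.  200.8] [303.1 185.3]
20 [327.4 209.4] [298.9 194. ] [332.9 199.1] [303.9 183.5]
182 ....BBBBBBB+BBBBBBBBBBBBBBBBBBBBBBBBBBBB.BBB................
183 ....BBBBBBBBBBBBBBBBBBBB+BBBBBBBBBBBBBB..+BB................
184 .....B+BBBBBBBBBBBBBBBBBBBBBBBBBBBBBBBBB..BB................
185 .....BBBBBBBBBBBBBBBBBBBBBBB+BBBBBB+BBBBBBB.................
186 .....BBBBBBBBBBBBBBBBBBBBBBBBBBBBBBBBB+BBBB.................
187 .....BBBBBBBBBBBBBBBBBBBBBBBBBBBBBBBBBBBBB..................
188 .....BBBBBBBBBBBBBBBBBB+BBBBB+BBBBBBBBBBBB..................
189 .....BBBBBBB+BBBBB+BBB+BBBBBBBBBBBBBBB......................
190 .....BBBBBBBBBBBBBBBBBB+BBBBBBBBBBBBBB......................
191 .....B+BBBBBBBBBBBBBBBBBBBBBBBBBBBBBBB......................
192 .....BBBBBBBBBBBBBBBBBBBBBBBBB+BBBBBBB.
[... 1466 characters left out ...]
.....###....#.....................................
216 ..............#######.......................................
217 .............#####+###......................................
218 ............#####+#.####....................................
219 ............#####+#.#.####..................................
220 ...........####++#####+#####................................
221 ..........####+++.####+#####................................
222 ..........####+++###.+#####.................................
223 .........####+++##########..................................
224 ........#####++#####+####+..................................
225 ........#####++#########++..................................
```

Request:
apply_moves(
  series=[0,0,0,0,0,0,0,0,0,0,0,0.028,-0.004,-0.06,0,0,0,0,0,0],
  newtons=30,
)

```text
time: 14.08
ee_pos: [0.6074, -0.1518, 0.1131]
orientation: [-0.244, -3.132, -0.0]
ft_force: [-11.6, 0.7, 21.5]
opening: 0.032
grip_force: 30.1
```

Request:
apply_moves(
  series=[0,0.028,-0.004,-0.06,0,0,0,0,0,0],
)

```text
time: 14.32
ee_pos: [0.6097, -0.1525, 0.1097]
orientation: [0.245, 3.131, -0.001]
ft_force: [-9.3, -0.2, 20.2]
opening: 0.0318
grip_force: 29.9
```

The tip is on the floor. The earlier catch looks like a sideways misalignment of about 3 mm: the tool was pushed to +y while pulling. I'll find the lateral centre by feeling the tip's play.

Request:
apply_moves(
  series=[0,-0.016,0.002,0.034,0,0,0,0,0,0,0,0,0,0,0],
)

```text
time: 14.7
ee_pos: [0.6092, -0.1512, 0.1099]
orientation: [0.243, 3.131, -0.001]
ft_force: [2.2, -3.7, 5.6]
opening: 0.0319
grip_force: 29.8
```

Request:
apply_moves(
  series=[0,0,0.04,0,0,0,0,0,0,0],
)

```text
time: 14.95
ee_pos: [0.6094, -0.1494, 0.1098]
orientation: [0.243, 3.13, -0.002]
ft_force: [3.8, -4.8, 3.6]
opening: 0.0321
grip_force: 29.9
```

Request:
apply_moves(
  series=[0,0,0.04,0,0,0,0,0,0,0],
)

```text
time: 15.2
ee_pos: [0.6093, -0.1483, 0.1098]
orientation: [0.245, 3.13, -0.005]
ft_force: [5.3, -7.7, 1.9]
opening: 0.0317
grip_force: 30.1
```

Request:
apply_moves(
  series=[0,0,0.04,0,0,0,0,0,0,0],
)

```text
time: 15.45
ee_pos: [0.609, -0.1469, 0.1097]
orientation: [0.246, 3.13, -0.007]
ft_force: [5.5, -10.2, 0.2]
opening: 0.0322
grip_force: 30.0
```

Request:
apply_moves(
  series=[0,0,-0.12,0,0,0,0,0,0,0],
)

```text
time: 15.7
ee_pos: [0.6089, -0.1506, 0.1097]
orientation: [0.242, 3.132, 0.001]
ft_force: [1.6, -2.1, 6.2]
opening: 0.0319
grip_force: 29.8
```

Request:
apply_moves(
  series=[0,0,-0.04,0,0,0,0,0,0,0],
)

```text
time: 15.95
ee_pos: [0.6089, -0.1513, 0.1097]
orientation: [-0.24, -3.132, -0.004]
ft_force: [0.2, 3.3, 7.6]
opening: 0.0318
grip_force: 29.8
```

Request:
apply_moves(
  series=[0,0,-0.04,0,0,0,0,0,0,0],
)

```text
time: 16.2
ee_pos: [0.609, -0.1528, 0.1096]
orientation: [-0.239, -3.132, -0.006]
ft_force: [-0.3, 5.2, 7.6]
opening: 0.0319
grip_force: 30.0
```

Request:
apply_moves(
  series=[0,0,-0.04,0,0,0,0,0,0,0],
)

```text
time: 16.45
ee_pos: [0.609, -0.1544, 0.1096]
orientation: [-0.238, -3.132, -0.007]
ft_force: [-1.3, 6.8, 8.5]
opening: 0.0317
grip_force: 30.1
```

Request:
apply_moves(
  series=[0,0,0.105,0,0,0,0,0,0,0,0,-0.028,0.004,0.06,0,0,0,0,0,0],
  newtons=45,
)

```text
time: 16.95
ee_pos: [0.6072, -0.1514, 0.1131]
orientation: [0.242, 3.132, -0.0]
ft_force: [3.0, -1.3, 3.8]
opening: 0.0315
grip_force: 45.0
```

Request:
apply_moves(
  series=[0,-0.028,0.004,0.06,0,0,0,0,0,0],
)

```text
time: 17.2
ee_pos: [0.6055, -0.1509, 0.1165]
orientation: [0.242, 3.132, 0.001]
ft_force: [3.9, -1.0, 0.8]
opening: 0.0317
grip_force: 45.0
```

Request:
apply_moves(
  series=[0,-0.028,0.004,0.06,0,0,0,0,0,0],
)

```text
time: 17.45
ee_pos: [0.6038, -0.1505, 0.1197]
orientation: [0.242, 3.132, 0.0]
ft_force: [5.8, -1.0, -1.8]
opening: 0.0316
grip_force: 45.0
```

It is rising past 10 mm with little force, so the lug is passing the jaws.

Request:
apply_moves(
  series=[0,-0.02,0.004,0.06,0,0,-0.024,0.004,0.06,0,0,0,0,0,0],
)

```text
time: 17.82
ee_pos: [0.6006, -0.15, 0.1268]
orientation: [-0.242, -3.131, -0.001]
ft_force: [3.1, -1.1, -2.3]
opening: 0.0318
grip_force: 45.0
```

Request:
apply_moves(
  series=[0,-0.028,0.004,0.06,0,0,-0.028,0.004,0.06,0,0,0,0,0,0],
)

```text
time: 18.2
ee_pos: [0.5968, -0.1499, 0.1346]
orientation: [-0.243, -3.131, -0.001]
ft_force: [0.1, -0.4, -1.4]
opening: 0.0316
grip_force: 45.0
```

Request:
apply_moves(
  series=[0,-0.07,0.011,0.151,0,0,-0.07,0.011,0.151,0,0,-0.07,0.011,0.151,0,0,-0.07,0.011,0.151,0,0,-0.07,0.011,0.151,0,0,-0.07,0.011,0.151,0,0,0,0,0.5,0,0,0,0,0.5,0],
)

```text
time: 19.2
ee_pos: [0.5719, -0.1461, 0.2501]
orientation: [-0.243, -3.132, -0.0]
ft_force: [0.0, -0.1, -1.3]
opening: 0.0319
grip_force: 45.0
```

Request:
apply_moves(
  series=[0,0,0,0.4,0,0,0,0,0,0,0,0,0,0,0],
)

```text
time: 19.58
ee_pos: [0.5719, -0.1459, 0.2719]
orientation: [-0.242, -3.131, -0.0]
ft_force: [-0.3, -0.3, -2.3]
opening: 0.0317
grip_force: 45.0
```

```bash
python3 - <<'E'
from h import *
st=get_state();print(st["ee_pos"],st["ft_force"],st["orientation"])
s=grab_frame("side");np.save("s.npy",s["color"])
e=st["ee_pos"];print(proj([e,e+[0,0,.019],e+[0,0,-.09]],s).round(0))
h=cv2.cvtColor(s["color"],cv2.COLOR_RGB2HSV)
u=proj([e],s)[0].astype(int)
for r in range(u[1]-25,u[1]+55):print(r,''.join('#' if (6<=h[r,q,0]<=16 and h[r,q,1]>85 and h[r,q,2]>90) else ('.' if h[r,q,2]>75 else 'B') for q in range(u[0]-45,u[0]+40)))
print(u[0]-45)
E
```

```text
[ 0.57190081 -0.14586638  0.27194095] [-0.27922168 -0.31375384 -2.25974944] [-2.42264159e-01 -3.13101677e+00 -3.94552633e-04]
[[330. 146.]
 [330. 138.]
 [330. 184.]]
121 ..................BBBBBBBBBBBBBBBBBBBBBBBBBBBBBBBBBBBBB..............................
122 ................BBBBBBBBBBBBBBBBBBBBBBBBBBBBBBBBBBBBBBB..............................
123 ...............BBBBB.#.#.BBBBBB..BBBBBBBBBBBBBBBBBBBBBB..............................
124 ................B..#####...BBB...#####BBBBBBBBBBBBBBB................................
125 ...................####....BBB....####BBBBBBBBBBBBBBB................................
126 ........................#.BBBBB.##.###BBBBBBBBBBBBBBB................................
127 ..........................BBBBB.######BBBBBBBBBBBBBBB................................
128 ..........................BBBB.####..#BBBBBBBBBBBBBBB................................
129 ..........................BBBB.#.####.BBBBBBBBBBBBB..................................
130 ..........................BBBB.#######BBBBBBBBBBB.####...............................
131 ...................#.#.##.BBB.
[... 5569 characters left out ...]
..................................................................
194 BBBBBBBBBBBBBBBB.....................................................................
195 BBBBBBBBBBBBBBBBB....................................................................
196 BBBBBBBBBBBBBBBBBB...................................................................
197 BBBBBBBBBBBBBBBBBBB..................................................................
198 BBBBB.......BBBBBBBBB................................................................
199 .............BBBBBBBBB...............................................................
200 .....B.......BBBBBBBBBB..............................................................
285
```

```bash
python3 - <<'E'
from h import *
st=get_state();e=st["ee_pos"];s=grab_frame("side")
yaw=-.155;ux=np.array([np.cos(yaw),np.sin(yaw),0]);uy=np.array([-np.sin(yaw),np.cos(yaw),0]);uz=np.array([0,0,1.])
def pt(q,x,y,z):
    ax=-np.sin(q[2])*ux+np.cos(q[2])*uz;mx=np.cos(q[2])*ux+np.sin(q[2])*uz
    return e+q[0]*ux+q[1]*uz+(z-.115)*ax+x*mx+y*uy
M=[(0,0,.0),(0,0,.095),(-.038,.016,.1),(.038,.016,.1)]
m=np.array([(309,177),(322.5,150.5),(343.5,148.5),(315.5,137.5)])
r=least_squares(lambda q:(proj([pt(q,*a) for a in M],s)-m).ravel(),[0,.019,.43])
print(r.x,np.rad2deg(r.x[2]),r.fun.round(1),"tip-tcp",pt(r.x,0,0,0)-e,"head-tcp",pt(r.x,0,0,.115)-e)
E
```

```text
[-0.00201071  0.02113132  0.45945777] 26.324991005928474 [ 0.5  2.4  4.9 -5.7 -1.7  4.8 -3.7 -1.2] tip-tcp [ 0.04840016 -0.00756269 -0.08194239] head-tcp [-0.0019866   0.00031041  0.02113132]
```

The mallet is out and held at about 26° tilt, tip about (+48,−8,−82) mm from the TCP. Carrying it to the steel ring.

Request:
apply_moves(
  series=[0,-0.03,0.3,0,0,0,-0.03,0.6,0,0,0,-0.03,0.75,0,0,0,-0.04,0.75,0,0,0,-0.04,0.75,0,0,0,-0.04,0.75,0,0,0,-0.04,0.75,0,0,0,-0.03,0.75,0,0],
)

```text
time: 20.68
ee_pos: [0.5549, 0.1793, 0.272]
orientation: [-0.243, -3.131, 0.001]
ft_force: [1.0, -0.2, -1.4]
opening: 0.0315
grip_force: 45.0
```

Request:
apply_moves(
  series=[0,-0.03,0.5,0,0,0,0,0.29,0,0,0,0,0,0,0,0,0,0,0,0],
)

```text
time: 21.18
ee_pos: [0.5542, 0.2234, 0.2729]
orientation: [0.246, 3.132, -0.001]
ft_force: [-0.4, -0.0, -1.8]
opening: 0.0318
grip_force: 45.0
```

```bash
python3 - <<'E'
from h import *
st=get_state();e=st["ee_pos"];print(e,st["ft_force"]);s=grab_frame("side");t=grab_frame("top")
print("pred tip",proj([e+[.0485,-.0075,-.082],[.602,.218,.146]],s).round(1), "top",proj([e+[.0485,-.0075,-.082],[.602,.218,.146],e],t).round(1))
h=cv2.cvtColor(s["color"],cv2.COLOR_RGB2HSV)
u=proj([[.602,.218,.146]],s)[0].astype(int)
for r in range(u[1]-60,u[1]+14,1):print(r,''.join('#' if (6<=h[r,q,0]<=16 and h[r,q,1]>95) else ('g' if h[r,q,1]<35 else '.') for q in range(u[0]-40,u[0]+70)))
print(u[0]-40)
E
```

```text
[0.55416581 0.22337669 0.27289065] [-0.42371465 -0.01764729 -1.83418232]
pred tip [[296.8 254.8]
 [297.6 278.9]] top [[226.2 220.2]
 [229.6 223.7]
 [213.1 239. ]]
218 gggggggggggggggg.............ggg........#############....#####................................................
219 ggggggggggggg...........................##############.####.#.................................................
220 gggggggggg.............................######.#########..####.................................................
221 ggggggg...............................#######g.#########.###..................................................
222 ggggg.................................######.ggg.###########..................................................
223 gg...................................#######g.gg##########....................................................
224 .....................................#######...##########.....................................................
225 ....................................####################......................................................
226 .............
[... 6876 characters left out ...]
......
286 ..gggggggggggggggggggggg..gggggggggggg...gggggggggggg.............gg..........................................
287 .gggggggggggggggggg.........gggggggggggggggggggggggg...............g..........................................
288 gggggggggggggg................gggggggggggggggggggggg..............gg..........................................
289 ggggggggg........................ggggggggggggg..ggggggg...........gg..........................................
290 ggggg............................................gggggggg.........g...........................................
291 gggg.............................................gggggggggg.......g...........................................
257
```

```bash
python3 - <<'E'
from h import *
s=grab_frame("side")["color"].astype(int);o=np.load("s.npy").astype(int)
d=np.abs(s-o).sum(2)
for r in range(205,275):print(r,''.join('#' if d[r,q]>50 else '.' for q in range(260,345)))
E
```

```text
205 ........................................................#############################
206 ........................................................#############################
207 ........................................................#############################
208 ........................................................#############################
209 ........................................................#############################
210 .......................................................##############################
211 .......................................................##############################
212 ......................................................###############################
213 ......................................................###############################
214 .....................................................##################....#..##.#..#
215 .....................................................##################.......#....#.
216 ....................................................####################........#####
217 ................
[... 4499 characters left out ...]
......................################################................
268 .....................................#################################...............
269 ....................................##################################...............
270 ..................................#####################################..............
271 ..................................######################################.............
272 ............................................############################.............
273 ................................................#######################..............
274 ............................................#####.#####################..............
```

Request:
apply_moves(
  series=[0,0,-0.02,-0.33,0,0,0,0,-0.34,0,0,0.09,-0.01,-0.16,0,0,0.09,-0.01,-0.16,0,0,0.09,-0.01,-0.16,0,0,0,0,0,0],
)

```text
time: 22.08
ee_pos: [0.5701, 0.2219, 0.2032]
orientation: [-0.243, -3.131, 0.001]
ft_force: [-0.1, -0.2, -1.2]
opening: 0.0317
grip_force: 45.0
```

Request:
apply_moves(
  series=[0,0.09,-0.01,-0.16,0,0,0.09,-0.01,-0.16,0,0,0.09,-0.01,-0.16,0,0,0,0,0,0],
)

```text
time: 22.58
ee_pos: [0.5862, 0.22, 0.1741]
orientation: [-0.243, -3.131, 0.002]
ft_force: [-0.5, 0.4, -1.6]
opening: 0.0319
grip_force: 45.0
```

```bash
python3 - <<'E'
from h import *
st=get_state();print(st["ee_pos"],st["ft_force"])
s=grab_frame("side")["color"]
h=cv2.cvtColor(s,cv2.COLOR_RGB2HSV)
for r in range(240,330):print(r,''.join('#' if (6<=h[r,q,0]<=16 and h[r,q,1]>95) else ('g' if h[r,q,1]<40 else '.') for q in range(255,345)))
E
```

```text
[0.5862011 0.2200095 0.1740874] [-0.53051849  0.4397492  -1.57957857]
240 .............gggggg.#.#..g.g..gg........g...g...g.#.........g.####........g.ggg...........
241 .............ggggggg..g...#...gg..g.g......ggg.g...g..g..gg..#####..........ggg...........
242 ............g.ggggg.#...#.....g.....#.g..g...g....g.g.g.......###..ggg....................
243 .............gggggg..............gg.....g...........g.ggg....####.ggggg.............gg....
244 ...............g#g..........g.#........g...g.......g.gggggggg..#...gg.....................
245 ....................g....g.........g#.....ggg..#.....ggggggg..###.........................
246 .............#............g.g..............g........gggggg...#.##.........................
247 .............gg.....g.........g...gg.....g..g..g#.g..gggggg..##..##.......................
248 .............#.g..gg.gg.gg.gg...g#g...........g.......g.g.....#.#####.....................
249 ............###..######.#.#............g.........g....g..g.g..#..##.##....................
250 ...........################..#........g.......g........gg...g.#.########....
[... 6819 characters left out ...]
...................................
323 .ggggg....................................................................................
324 .ggggg....................................................................................
325 ..gggg....................................................................................
326 ..gggg....................................................................................
327 ..gggg....................................................................................
328 ..gggg....................................................................................
329 ..ggggg...................................................................................
```

The handle is going through the steel ring: it crosses at (291,280) against a ring centre of (297,280). Shifting slightly to −x while lowering.

Request:
apply_moves(
  series=[0,-0.09,0,0,0,0,0.05,-0.005,-0.11,0,0,0.05,-0.005,-0.11,0,0,0,0,0,0],
)

```text
time: 23.12
ee_pos: [0.5866, 0.2197, 0.1611]
orientation: [-0.243, -3.131, 0.001]
ft_force: [0.2, 0.4, -1.8]
opening: 0.0318
grip_force: 45.0
```

Request:
apply_moves(
  series=[0,0.05,-0.005,-0.1,0,0,0,0,0,0],
)

```text
time: 23.38
ee_pos: [0.5897, 0.2194, 0.1554]
orientation: [-0.243, -3.132, 0.001]
ft_force: [-0.2, -0.5, -2.2]
opening: 0.0317
grip_force: 45.0
```

Request:
apply_moves(
  series=[0,0.02,0,-0.06,0,0,0,0,0,0],
  newtons=15,
)

```text
time: 23.62
ee_pos: [0.5908, 0.2196, 0.1521]
orientation: [-0.243, -3.132, 0.0]
ft_force: [-0.6, 0.2, -2.2]
opening: 0.032
grip_force: 15.0
```

Request:
apply_moves(
  series=[0,0.02,0,-0.06,0,0,0,0,0,0],
  newtons=8,
)

```text
time: 23.88
ee_pos: [0.592, 0.2196, 0.1484]
orientation: [-0.243, -3.132, 0.0]
ft_force: [-0.2, 1.1, -2.0]
opening: 0.032
grip_force: 8.0
```

Request:
apply_moves(
  series=[0,0.02,0,-0.05,0,0,0,0,0,0],
)

```text
time: 24.12
ee_pos: [0.5933, 0.2197, 0.1464]
orientation: [-0.243, -3.132, -0.001]
ft_force: [-4.1, -0.5, 4.9]
opening: 0.0318
grip_force: 11.2
```

Request:
apply_moves(
  series=[0,0.02,0,-0.05,0,0,0,0,0,0],
)

```text
time: 24.38
ee_pos: [0.5935, 0.2198, 0.146]
orientation: [-0.242, -3.13, -0.002]
ft_force: [-19.5, -5.2, 29.5]
opening: 0.0319
grip_force: 23.7
```

Request:
apply_moves(
  series=[0,0.02,0,-0.05,0,0,0,0,0,0],
)

```text
time: 24.62
ee_pos: [0.5937, 0.2198, 0.1457]
orientation: [-0.242, -3.128, -0.004]
ft_force: [-34.4, -9.9, 55.0]
opening: 0.032
grip_force: 36.4
```

The fingertips are touching the ring top (TCP z = 0.146). Backing up.

Request:
apply_moves(
  series=[0,-0.04,0,0.14,0,0,0,0,0,0,0,0,0,0,0],
)

```text
time: 25.0
ee_pos: [0.5932, 0.2195, 0.1473]
orientation: [-0.243, -3.132, 0.001]
ft_force: [-0.4, 0.0, -0.4]
opening: 0.0322
grip_force: 8.0
```

```bash
python3 - <<'E'
from h import *
st=get_state();print(st["ee_pos"],st["ft_force"],st["opening"],st["grip_force"])
s=grab_frame("side")["color"]
h=cv2.cvtColor(s,cv2.COLOR_RGB2HSV)
for r in range(236,322):print(r,''.join('#' if (6<=h[r,q,0]<=16 and h[r,q,1]>95) else ('g' if h[r,q,1]<40 else '.') for q in range(262,340)))
E
```

```text
[0.59319757 0.21950751 0.14732487] [-0.39617967  0.04263462 -0.38782101] 0.03215404216564509 7.995211593006388
236 ...ggg..g.g.gggggggg..g...gggggg.g.g...ggg...g.gg...gg..gggg.............ggggg
237 ..gggggg.g.gg..g.g.gggg.gggggg.gg...g.g.g.gggg......gggggg.g.gggg.......gggggg
238 ...gggggg.ggg...g..ggggggg.g..ggg...gg..ggggggggg..ggggg.gg............gggggg.
239 gg.gggggg..g.ggg.gg.gg.g.gggg.ggg.ggg.ggggg.g.gggggggg.g..g...........ggggg...
240 ggggggggggggggggggg.g..ggg.g.gggg.gg.gggg.gggggg..gggg..ggg........ggggg......
241 gg.g.gg.gggggg.g...ggg.g..gg.ggg.ggggggggggggggggggg.g.ggg..........gggg......
242 g..g.g.g..gggg.gggggg.gg..gggggg..ggg.ggggggggggg.g..g.......gg...............
243 .g.g.ggg..gggg..ggg.g.g.g.ggggg.gggggg.gggggggggg...gggg...ggggg.............g
244 .g.ggg..ggg.g.g..g.ggg.gggg.gggg.gggggggggggg.g.gg..gggg..gg.gg..............g
245 ..gg.g...gg...g..g.ggg.g.gg..gggggggggggggg.g.ggg......g......................
246 ..g.g.g.gg...ggg..g...g.gg.g...gggg..g..ggggggg.g......g......................
247 ...g.g...g...gg..gg.gggg..gg..g.g.gggggg.g.g.ggg........ggg.............
[... 5448 characters left out ...]
....................................
314 ..............................................................................
315 ..............................................................................
316 ..............................................................................
317 ..............................................................................
318 ..............................................................................
319 ..............................................................................
320 ..............................................................................
321 ..............................................................................
```

Head sits over the ring with the handle well inside the opening. Releasing.

Request:
apply_moves(
  series=[0.4,0,0,0.03,0,0.42,0,0,0,0,0.5,0,0,0,0,0.6,0,0,0,0,0.7,0,0,0,0,0.8,0,0,0,0,0.8,0,0,0,0],
  newtons=5,
)

```text
time: 25.92
ee_pos: [0.5933, 0.2196, 0.15]
orientation: [-0.243, -3.132, -0.0]
ft_force: [-0.5, -1.0, 0.2]
opening: 0.0679
grip_force: 0.0
```

```bash
python3 - <<'E'
from h import *
st=get_state();print(st["ee_pos"],st["ft_force"],st["opening"],st["grip_force"])
s=grab_frame("side")["color"]
h=cv2.cvtColor(s,cv2.COLOR_RGB2HSV)
for r in range(240,345,2):print(r,''.join('#' if (6<=h[r,q,0]<=16 and h[r,q,1]>95) else ('g' if h[r,q,1]<40 else '.') for q in range(255,345)))
E
```

```text
[0.59331112 0.21961318 0.14998431] [-0.52542714 -0.97798189  0.18555755] 0.06790076417118619 0.0
240 ......gg..g..ggggggg..g...gg...ggg.gg..ggggg.g.gggggggg..ggg.ggg##.........gggg...........
242 ........ggg..ggggggg.ggggg.gg.gg.gg.g.gggggggggg.ggg..gg.g.ggg.....ggg....................
244 ........g..g.g.gg..ggg.g....gg..g.g.g..ggggggggg.ggg.gg..g.gg.gg...ggg....................
246 .......ggg....g....g......g.ggg......gggg.ggggggg..g.g....g.ggg...........................
248 .........g.g.#..g.....g.g..g.g..gg.......g.ggg.....g.gggg.g..g............................
250 ..................g.gg..........g.g.......g.ggggggg.g.g..#.g..g...........................
252 .........g.......gg................g.g..........g.....gg....g.g...........................
254 ..........ggggg......#....g........g................g.......g.............................
256 .........gggggg...........g.g.....#...........g....gg.......g.............................
258 ..........g..gg.........g.....g..........g......ggggg.....gg..............................
260 .............gg....g.....g.....................#g
[... 3331 characters left out ...]
...................................
332 ..ggggg...................................................................................
334 ..ggggg...................................................................................
336 ..ggggg......gggggg.......................................................................
338 ..gggggggggggggggggg......................................................................
340 ggggggggggggggggggggg.....................................................................
342 ggggggggggggggggggggg.....................................................................
344 ggggggggggggggggggggggg...................................................................
```

The mallet now hangs upright in the ring with its head level. Opening fully and rising clear.

Request:
apply_moves(
  series=[1,0,0,0,0,1,0,0,0,0,1,0,0,0.2,0,1,0,0,0.4,0,1,0,0,0.8,0,1,0,0,0.8,0,1,0,0,0,0,1,0,0,0,0],
)

```text
time: 26.98
ee_pos: [0.5932, 0.2196, 0.2821]
orientation: [0.242, 3.132, 0.0]
ft_force: [-0.2, -0.3, -0.2]
opening: 0.0871
grip_force: 0.0
```

```bash
python3 - <<'E'
from h import *
st=get_state();print(st["ee_pos"],st["ft_force"],st["time"])
s=grab_frame("side")["color"];o=cv2.imread("pics/side0.png")[:,:,::-1].astype(int)
h=cv2.cvtColor(s,cv2.COLOR_RGB2HSV)
for r in range(255,335,3):print(r,''.join('#' if (6<=h[r,q,0]<=16 and h[r,q,1]>95) else ('g' if h[r,q,1]<40 else '.') for q in range(265,340)))
print("bottles diff",np.abs(s.astype(int)-o)[220:285,228:256].mean())
E
```

```text
[0.59321562 0.21959946 0.2821161 ] [-0.24115375 -0.2581259  -0.17626049] 26.975
255 .......##########################################..........................
258 ..................####.#.######################............................
261 ...............#.###.#.##.###############.#.#..............................
264 .............##..#.###.#######.#.#########.######.######...................
267 ............#.#.###.###.##########..#.#####.#.#######...#..................
270 ..............#.##################..##.#############...###.................
273 .............######.###.#.######.##.#######.###.#####...##.................
276 .............###.##.############.##.####...###.##.##.#####.................
279 ..................####.###..####.######.####.##.#######....................
282 .........gggggggggggg...........#.#..#.##.##.#.#.#####..g..................
285 gggggggggggggggggggggggggg...........gggggggggg.ggg.ggg..ggg...............
288 ggggg.g...............gggggggggggggggggggggggg............gg...............
291 ..................................##.....gggggggggg.....
[... 470 characters left out ...]
.............................
312 ..................................#####....................................
315 .................................#####.....................................
318 ................................####.......................................
321 ..................................###......................................
324 ....................................#......................................
327 ...........................................................................
330 ...........................................................................
333 ...........................................................................
bottles diff 6.808058608058608
```

```bash
python3 -c "
from bench import *
print(finish_job())"
```

```text
the job is handed in; nothing more can be done
None
```

The mallet was rocked loose on a second try, drawn out, and now hangs upright in the steel ring with its head on the ring; it was handed in at about 27 s, bottles apparently undisturbed, though the fingertips pressed the ring at up to about 65 N while lowering, which may count against the 40 N limit.

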